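# Cam-clamp a blown vase for finishing its foot

## Task

Stand the amber vase mouth-down on the blue clamp bed between the open jaws, just as it stands on the bench, and let go of it. Then swing the red cam lever clockwise (seen from above) until the moving jaw has taken up all the gap and pushed the vase home in the vee jaw, go about 15 degrees further so that the glass is held firmly, and stop there: overrunning cracks the glass. Set the vase down gently, leave the other things where they are, and let go of the lever at the end.

Things in the scene. Friction and masses are not known exactly. Their poses are not given: they have to be found in the camera images.
- vase_center (a point): Centre (half-way up) of the loose amber glass vase, a solid of revolution 135 mm tall standing mouth-down, z axis up; about 0.45 kg (varies). From its underside: wall 60 mm in diameter up to 85 mm, tapering to 48 mm at 98 mm, then a straight foot 48 mm in diameter up to the top at 135 mm. The foot is the place to grip it.
- nest (a point): Fixed to the clamp: point on the bed's top face (12 mm above the bench) where the vase's axis stands when pressed home in the vee jaw. Clamp axes: z up, y from the vee jaw towards moving jaw, pivot and lever; the moving jaw clamps along -y. Set the vase down about 5 mm from here along +y; at most 10 mm is free there when the jaw is set close.
- clamp: The whole cam clamp, fixed to the bench; origin at bench height in the middle of the bed, axes as nest. Moving jaw: steel and cork, 44 mm wide in x, top 66 mm above the bench; its cork face starts 10 to 22 mm clear of a vase at the nest, since its stem is set differently each time (not told). It advances 16 mm per rad of lever.
- bed: The clamp's flat blue bed plate, 104 (x) x 320 (y) x 12 mm, lying on the bench; origin at the centre of its underside, axes as nest. The nest is 60 mm from its middle along -y.
- vee: The fixed vee jaw, dark steel lined with cork, 80 mm wide in x, top 70 mm above the bench, opening along +y with 130 degrees between its faces; origin below the nest at bench height, axes as nest. The vase is held properly when it presses on the vee with 20 to 55 N; above 75 N the glass cracks.
- pivot (a point): On the axis of the lever's vertical pivot, 61 mm above the bench, 145 mm from the nest along +y; axes as the clamp's. The lever stays where it is left, by friction: swinging it takes a steady 10 N at the handle, growing by about 23 N per rad once the gap is closed (so about 5.5 N more at the best pinch).
- handle (a point): Middle of the lever's upright black handle: a round post, fixed to the arm, 24 mm in diameter, from 66 to 128 mm above the bench (this point at 100 mm), 110 mm from the pivot axis. The red arm below lies 55 to 66 mm above the bench. x axis: along the arm, outward from the pivot; z up. It does not spin: held tightly by a turning hand it is twisted too, which hides the feel.
- lever (a joint): Lever angle, rad, growing clockwise seen from above, 0 to 2.0; starts open at 0 to 0.25. At 0 the arm points 140 degrees anticlockwise from the clamp's +x. The jaw meets the vase, slides it home and so closes the gap at an angle of about 0.85 to 1.4, different each time; from there its spring adds about 160 N of pinch per rad. Stop 0.15 to 0.33 rad past that, best 0.24.
- green_vase_center (a point): Bystander: centre of a green glass vase 110 mm tall, 72 mm in largest diameter. Leave it alone.
- paddle_center (a point): Bystander: wooden paddle lying flat, 240 x 75 x 12 mm, long axis x; point at half its height. Leave it alone.
- pot_center (a point): Bystander: small open steel water pot, 84 mm across, 85 mm high; point half-way up. Leave it alone.
Things that resemble listed ones, but are neither listed nor needed, are in the scene too. What is shaped like the part that bears vase_center but pink is not meant.

How it is judged:
On the way:
1. the vase stands upright on the clamp bed between the jaws, let go, not yet pinched (horizontal distance between vase_center and nest below 0.025 m and z of vase_center in the frame of nest below 0.071 m and angle between vase_center's own z axis and vertical below 0.08 rad and contact force between the fingers and vase below 0.2 N and contact force between vase and vee below 10 N), for 0.2 s.
At the end, for the whole second after the job is handed in: The vase stands upright (within 0.08 rad) on the bed, within 6 mm of the nest, pinched against the vee with 20 to 55 N (0.13 to 0.34 rad of lever past the closing of the gap), and the lever is at rest (contact force between vase and vee between 20 and 55 N and horizontal distance between vase_center and nest below 0.006 m and z of vase_center in the frame of nest below 0.072 m and angle between vase_center's own z axis and vertical below 0.08 rad and velocity of joint lever between -0.05 and 0.05 rad/s); the robot touches nothing.
It fails at once if the glass is cracked: more than 75 N against the vee jaw (contact force between vase and vee above 75 N).
It fails at once if the vase is dropped or rammed onto the bed: more than 60 N (contact force between vase and bed above 60 N).
It fails at once if a bystander is moved by more than 30 mm (distance of any of green_vase_center, paddle_center, pot_center from where it was at the start of the episode above 0.03 m).
It also fails if it takes over 64 s, if anything falls off the work surface, if the arm or the gripper's body presses on something with over 40 N, if the wrist force passes 120 N, or if a joint passes its speed limit or range.

## Robot

A 7-joint arm with a two-finger parallel gripper is mounted at the origin on the work surface. World frame = base frame: x ahead of the robot, y to its left, z up, the work surface at z = 0. Lengths are in m, angles in rad, forces in N, time in s.
With the tool pointing down it reaches from about 0.425 to 0.925 m from the base axis. Payload 6.8 kg.
Tool frame: the origin (TCP) lies midway between the tips of the shut fingers; the grasp point (between the pads) lies 19 mm behind it; z points along the fingers, x is the direction in which the jaws open and shut, and the axes are right-handed (so a half turn about z gives the same grasp; the last joint's range is limited). The gripper opens to 85 mm and grips with 20 to 120 N. Pads are 22 mm wide; open, the fingers measure 114 mm over their backs; the gripper's body (76 mm by 85 mm) begins 54 mm behind the grasp point. The pads swing forward as they close: fully open they stand 13 mm farther back than shut.
Start: joints at [-1.22, 0.477, 0.022, 1.555, -0.011, 1.109, -0.083], TCP at [0.299, 0.605, 0.231] pointing down, gripper open.
Joint ranges: [-2.96, 2.96], [-0.34, 2.1], [-1.41, 1.46], [0.24, 2.44], [-1.37, 4.51], [0.17, 1.92], [-2.96, 2.96]. Speed limits (rad/s): [2.39, 2.39, 3.14, 3.14, 3.14, 3.14, 3.14].

## Interface

Orientations are given as a unit quaternion [w, x, y, z].
In Python, from station import bot gives the robot as it stands.
- The arm moves only by the tool step_arm, never from a script. Its argument "increments" is a list of rows, each a list of 7 numbers: the shift along the tool's x, y, z in cm, then the turn, a rotation vector about the tool's x, y, z in degrees, then the closure, from 0 (fully open) to 1 (shut). A call has 1 to 20 rows; each row shifts and turns the commanded pose from where the row before left it, along the tool's axes as they then stand; what a row does not reach is not made up. A row lasts 1/10 s, in which the tool goes at most 50 mm and 8.59 degrees, less where a joint would pass 70% of its speed; a pose out of reach is approached as far as the arm can. A call is refused whole if a number of a shift passes 5 or a number of a turn 8.59, either way. A call with a gripper value outside its range is refused whole. The fingers move at their own pace and stop on an object; "squeeze" is the grip in N (left out, the last holds). Time passes only in rows, so rows that do not move let the fingers close. It gives the time, the measured TCP pose, the force and the opening at its end, in the units of the state.
- bot.get_obs(): the state, without advancing time (a new reading comes with each control period).
- bot.read_camera(name): name is "scene" or "top" or "wrist"; returns a dict with "pixels" (480x640x3 uint8, red, green, blue), "vertical_fov" (degrees; the focal length in pixels is half the picture's height over the tangent of half this angle, whatever the lens; pixels are square), "cx", "cy" (the principal point, pixels), "k1" (the pictures are not rectified: a ray, as slopes to the right and down, at radius r is drawn at 1 + k1 r^2 times it, then the intrinsics apply), "camera_from_world" (4x4, takes a point from world to camera coordinates). Camera axes: x right, y down, z forward; pixel columns grow to the right and rows downward; lengths in m; the calibration is good to about 2 mm. A picture is of the moment at which its call begins. There is no depth.
- bot.hand_in(): hands the job in, once; it reports no verdict.
Trained networks look in a picture, given as the dict that the camera call returned (one of the last four; its "shot" number tells which), for a name from the list of things; names that differ only in an ending like _2 or _b are one class to them, and where a whole thing is asked for, a point or a joint stands for the part that bears it (a point fixed in the world has none). Each returns a list of dicts, best first, with "score" (0 to 1); they miss things now and then, are a little off and sometimes report something else, mostly with a low value. They report only what shows in the picture. A call takes as long as a camera call. They do not tell look-alikes from the thing itself.
- bot.find_in(picture, query): "point" ([column, row] in pixels, amid what is visible of it).
- bot.cut_out(picture, query): "pixels" (480x640 bool, what is visible of it) and "point" ([column, row] in pixels, amid what is visible of it).
- bot.pinpoint(picture, query): "point" ([column, row] in pixels: a listed point, or the origin of a listed thing).
The state is a dict: "t": time; "q": joint angles; "joint_vel": joint speeds; "joint_torque": joint torques, N m; "eef_pos": TCP position; "tool_rot": TCP orientation; "contact_force": force on the tool from outside, world axes, zero at the start; "torque": the same for the moment, N m; "gripper_width": opening from 0.0 (shut) to 1.0 (fully open).
Only numpy, scipy, OpenCV 4.12 (cv2) and the standard library are available. Lean on these libraries where they do the work, as an engineer would, in place of code of your own. Each camera call takes 0.05 s, during which the arm holds its last target.

## Working session

There is one attempt and no reset: what is moved stays moved. The work goes in short steps, Python scripts to look and compute and a tool call to move; the robot and the scene stay as the last step left them, time stands still between calls to the robot, and variables do not carry over. Pictures are saved under pics/ and viewed, and the job is handed in when it is done.

Besides the shell and the picture viewer there is one more tool, called after "Request:" by a JSON object that holds its "method" and its "body", one argument or row to a line. step_arm: Moves the arm, as the interface text tells. Its arguments: {"type":"object","properties":{"increments":{"type":"array"},"squeeze":{"type":"number"}},"required":["increments"]}

```bash
ls; mkdir -p pics
cat > h.py <<'E'
import numpy as np, cv2
from station import bot
def shot(n,fn=None):
    p=bot.read_camera(n)
    if fn: cv2.imwrite('pics/'+fn,p['pixels'][:,:,::-1])
    return p
def K(p):
    f=240/np.tan(np.radians(p['vertical_fov'])/2); return f
def ray(p,uv):
    f=K(p); d=np.array([(uv[0]-p['cx'])/f,(uv[1]-p['cy'])/f]); s=d.copy()
    for _ in range(30): s=d/(1+p['k1']*(s@s))
    M=np.array(p['camera_from_world']); R=M[:3,:3]; t=M[:3,3]
    return -R.T@t, R.T@np.array([s[0],s[1],1])
def at_z(p,uv,z):
    c,d=ray(p,uv); return c+d*(z-c[2])/d[2]
def proj(p,X):
    M=np.array(p['camera_from_world']); c=M[:3,:3]@np.array(X)+M[:3,3]; s=c[:2]/c[2]
    s=s*(1+p['k1']*(s@s)); return s*K(p)+np.array([p['cx'],p['cy']])
def tri(obs):
    A=np.zeros((3,3));b=np.zeros(3)
    for p,uv in obs:
        c,d=ray(p,uv); d=d/np.linalg.norm(d); P=np.eye(3)-np.outer(d,d); A+=P;b+=P@c
    return np.linalg.solve(A,b)
E
python3 - <<'E'
from h import *
np.set_printoptions(precision=4,suppress=True)
P={n:shot(n,n+'0.png') for n in('scene','top','wrist')}
for n,p in P.items(): print(n,p['vertical_fov'],p['k1'],ray(p,(320,240)))
for q in ['vase_center','nest','clamp','pivot','handle','green_vase_center','paddle_center','pot_center']:
    for n,p in P.items():
        print(q,n,[(np.round(r['point'],1),round(r['score'],2)) for r in bot.pinpoint(p,q)])
print(bot.get_obs())
E
```

```text
pics
scene 49.072318465651705 0.050557412181126866 (array([ 1.1373, -0.2092,  1.1247]), array([-0.4697,  0.2301, -0.8526]))
top 43.276604986405 -0.05839361705075858 (array([0.3502, 0.0548, 1.505 ]), array([ 0.1588, -0.0076, -0.9874]))
wrist 63.83194363143932 0.013913475298638288 (array([0.2378, 0.6345, 0.3716]), array([ 0.2417, -0.1293, -0.9617]))
vase_center scene [(array([192.6, 318.9]), 0.96), (array([212.8, 364.9]), 0.68), (array([339.6, 342.4]), 0.18)]
vase_center top [(array([446.5, 217.2]), 0.64), (array([441.2, 177.7]), 0.57)]
vase_center wrist []
nest scene [(array([278.7, 272. ]), 0.59)]
nest top [(array([352.3, 255. ]), 0.82)]
nest wrist []
clamp scene [(array([306.3, 263.9]), 0.58)]
clamp top [(array([328.3, 252. ]), 0.66), (array([350.7, 252.8]), 0.3)]
clamp wrist []
pivot scene [(array([332.6, 238.5]), 0.56)]
pivot top [(array([293.2, 247.7]), 0.81)]
pivot wrist []
handle scene [(array([352.6, 198.7]), 0.79)]
handle top [(array([254.7, 273. ]), 0.61)]
handle wrist []
green_vase_center scene [(array([159.6, 270.6]), 0.73)]
green_vase_center top [(array([459.3, 289.6]), 0.74)]
green_vase_center wrist []
paddle_center scene [(array([400.4, 172.5]), 0.58)]
paddle_center top [(array([187. , 311.4]), 0.96)]
paddle_center wrist [(array([184.3, 387. ]), 0.89)]
pot_center scene [(array([336.1, 340. ]), 0.78), (array([336.3, 241.2]), 0.56)]
pot_center top [(array([335.6, 163.9]), 0.72)]
pot_center wrist []
{'t': 1.35, 'q': array([-1.2201,  0.477 ,  0.0224,  1.5554, -0.0115,  1.1093, -0.0831]), 'joint_vel': array([-0.0007, -0.0022, -0.0002,  0.0006,  0.0001,  0.002 , -0.0008]), 'joint_torque': array([ -0.0009, -59.6326,   1.6059, -28.1546,   0.0125,   0.0018,
        -0.    ]), 'eef_pos': array([0.2989, 0.6052, 0.2313]), 'tool_rot': array([-0.    ,  0.8494,  0.5278, -0.    ]), 'contact_force': array([-0.4925,  0.3779, -0.1038]), 'torque': array([ 0.0071, -0.0316,  0.0085]), 'gripper_width': 1.0014259529607428}
```

View pics/scene0.png

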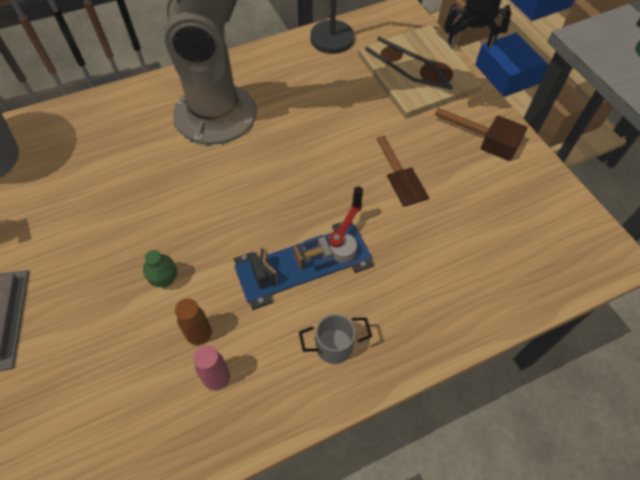

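View pics/top0.png

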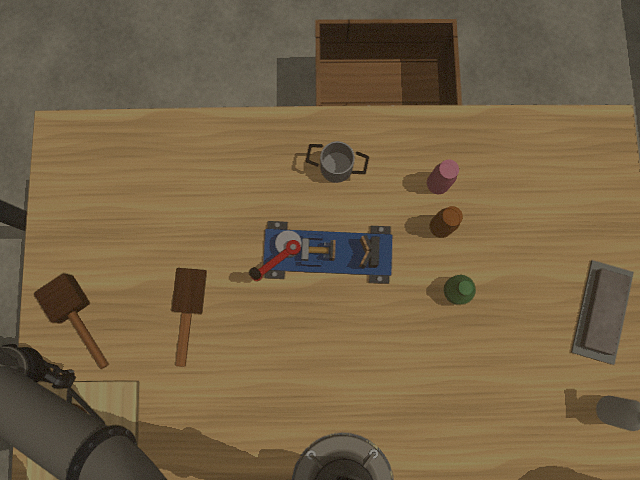

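Run:
```python
from h import *
np.set_printoptions(precision=4,suppress=True)
s=shot('scene');t=shot('top')
def pr(n,z=None):
    a=bot.pinpoint(s,n);b=bot.pinpoint(t,n)
    if a and b:
        print(n,tri([(s,a[0]['point']),(t,b[0]['point'])]), 'zs', z is not None and (at_z(s,a[0]['point'],z),at_z(t,b[0]['point'],z)))
pr('vase_center',.0675);pr('nest',.012);pr('clamp',0);pr('bed',0);pr('pivot',.061);pr('handle',.1);pr('vee',0);pr('green_vase_center',.055);pr('pot_center',.0425)
for p,q,n,k in((s,(200,340),'a',0),(t,(446,200),'b',0)):
    u,v=q;c=p['pixels'][v-50:v+50,u-60:u+60]; cv2.imwrite(f'pics/crop{n}.png',cv2.resize(c[:,:,::-1],None,fx=5,fy=5,interpolation=2))
a=cv2.imread('pics/cropa.png');b=cv2.imread('pics/cropb.png');cv2.imwrite('pics/crop.png',cv2.resize(np.hstack([a,b]),(800,333)))
# clamp crops
c=t['pixels'][205:295,230:410];cv2.imwrite('pics/clamp.png',cv2.resize(c[:,:,::-1],None,fx=4.4,fy=4.4,interpolation=2))
for n in('vase_center',):
  for p in(s,t):
    r=bot.cut_out(p,n)
    for x in r[:2]: print(x['point'],x['score'],x['pixels'].sum(),p['pixels'][x['pixels']].mean(0))
# bed blue corners
for p in (s,t):
    im=p['pixels'].astype(int); m=((im[:,:,2]>im[:,:,0]+40)&(im[:,:,2]>im[:,:,1]+20)).astype(np.uint8)
    m[:200]=0;m[320:]=0
    n,l,st,ce=cv2.connectedComponentsWithStats(m); 
    ys,xs=np.nonzero(m); pts=np.array([at_z(p,(x,y),.012)[:2] for x,y in zip(xs,ys)],np.float32)
    r=cv2.minAreaRect(pts); print(r)
```

```text
vase_center [ 0.6986 -0.2399  0.215 ] zs (array([ 0.6223, -0.2624,  0.0675]), array([ 0.7414, -0.2562,  0.0675]))
clamp [ 0.5616  0.0285 -0.0018] zs (array([0.565 , 0.0352, 0.    ]), array([0.5587, 0.0216, 0.    ]))
bed [0.5652 0.0263 0.0078] zs (array([0.5612, 0.0277, 0.    ]), array([0.5664, 0.0263, 0.    ]))
pivot [0.566  0.1083 0.0644] zs (array([0.5629, 0.1052, 0.061 ]), array([0.5681, 0.1125, 0.061 ]))
handle [ 0.5042  0.1325 -0.1087] zs (array([0.6034, 0.0073, 0.1   ]), array([0.4976, 0.192 , 0.1   ]))
vee [ 0.5566 -0.0308  0.0036] zs (array([ 0.5555, -0.028 ,  0.    ]), array([ 0.5563, -0.0334,  0.    ]))
pot_center [0.7866 0.005  0.038 ] zs (array([0.7872, 0.0016, 0.0425]), array([0.7862, 0.0076, 0.0425]))
[195.6, 321.4] 0.75 1204 [90.4676 57.1827 32.2234]
[210.6, 368.0] 0.72 1173 [125.8338  75.763   80.1373]
[443.5, 175.3] 0.85 833 [106.7719  68.892   66.2677]
[446.1, 220.5] 0.78 709 [84.6164 54.8364 28.1693]
((0.5625030398368835, 0.027893707156181335), (0.31293514370918274, 0.10160057246685028), 86.0882797241211)
((0.5609714388847351, 0.024522975087165833), (0.31511956453323364, 0.10170257836580276), 86.69914245605469)
```

View pics/crop.png

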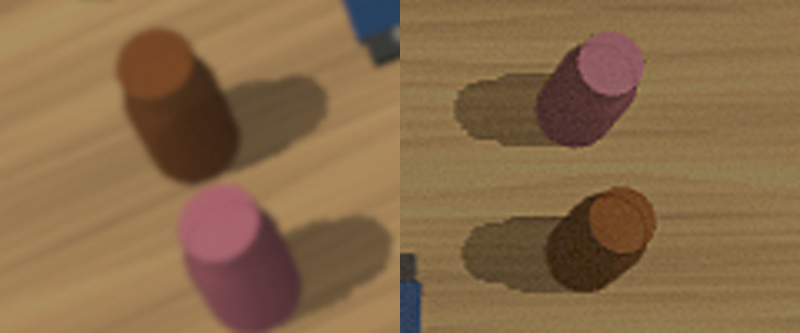

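View pics/clamp.png

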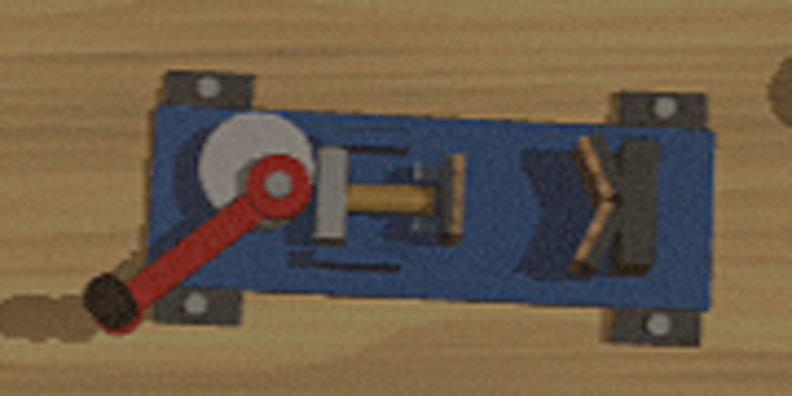

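The amber vase (scene 193,320; top 446,222) sits next to the pink one (scene 212,367; top 441,177). The crop shows the first is amber glass, so that is the one meant. Next I fit its position precisely from both silhouettes, and the clamp from its bed.

```bash
cat >> h.py <<'E'
from scipy.optimize import minimize
VP=[(0,.03),(.085,.03),(.098,.024),(.135,.024)]
def sil(p,x,y,z0,prof=VP,S=4):
    m=np.zeros((480*S,640*S),np.uint8); a=np.linspace(0,2*np.pi,24,endpoint=False)
    for (h0,r0),(h1,r1) in zip(prof[:-1],prof[1:]):
        pts=[]
        for h,r in((h0,r0),(h1,r1)):
            for t in a: pts.append((proj(p,(x+r*np.cos(t),y+r*np.sin(t),z0+h))+.5)*S)
        cv2.fillConvexPoly(m,cv2.convexHull(np.round(np.array(pts)).astype(np.int32)),1)
    return cv2.resize(m.astype(np.float32),(640,480),interpolation=cv2.INTER_AREA)
def fitvase(pm,x0,z0):
    def f(v): 
        c=0
        for p,m in pm:
            s=sil(p,v[0],v[1],z0); c+=1-np.minimum(s,m).sum()/np.maximum(s,m).sum()
        return c
    return minimize(f,x0,method='Nelder-Mead',options=dict(initial_simplex=np.array([x0,np.add(x0,[.01,0]),np.add(x0,[0,.01])]),xatol=2e-4,fatol=1e-4))
def ambermask(p,near,R=60):
    best=None
    for x in bot.cut_out(p,'vase_center'):
        if np.linalg.norm(np.array(x['point'])-near)<R:
            c=p['pixels'][x['pixels']].mean(0)
            if c[2]<.5*c[0]: return x['pixels'].astype(np.float32)
E
python3 - <<'E'
from h import *
np.set_printoptions(precision=4,suppress=True)
s=shot('scene');t=shot('top')
ms=ambermask(s,(195,321));mt=ambermask(t,(446,221))
x0=[.68,-.26]
for pm in ([(s,ms)],[(t,mt)],[(s,ms),(t,mt)]):
    r=fitvase(pm,x0,0); print(r.x,r.fun)
for n,pt in(('pink',(211,368)),('green',(160,271))): print(n,at_z(s,pt,.06))
print(at_z(t,(459.3,289.6),.055),at_z(t,(441,177),.0675))
# handle & jaw
print('pivot',at_z(t,(293.2,247.7),.061))
for p,n in((s,'s'),(t,'t')):
  for q in('handle','lever','nest'):
    print(n,q,[(np.round(x['point'],1),round(x['score'],2)) for x in bot.pinpoint(p,q)])
c=np.array([.5617,.0262]);yd=np.array([.063,.998]);nest=c-.06*yd
for p in(s,t):
    print('nest',proj(p,(*nest,.012)),'piv',proj(p,(*(nest+.145*yd),.066)))
    for th in(0,.1,.2): 
        a=np.radians(140-3.6)-th;h=nest+.145*yd+.11*np.array([np.cos(a),np.sin(a)]);print(th,h,proj(p,(*h,.128)),proj(p,(*h,.066)))
E
python3 - <<'E'
import cv2
a=cv2.imread('pics/scene0.png')[170:310,220:400];cv2.imwrite('pics/sc.png',cv2.resize(a,None,fx=4.2,fy=4.2,interpolation=2))
E
```

```text
[ 0.6218 -0.2598] 0.11282050609588623
[ 0.6254 -0.2623] 0.06581366062164307
[ 0.6252 -0.2605] 0.19857698678970337
pink [ 0.7354 -0.2585  0.06  ]
green [ 0.471  -0.2874  0.06  ]
[ 0.4587 -0.2899  0.055 ] [ 0.735  -0.2559  0.0675]
pivot [0.5644 0.1086 0.061 ]
s handle [(array([353.4, 196.7]), 0.6)]Traceback (most recent call last):
  File "<stdin>", line 14, in <module>
ValueError: it knows: bed, clamp, green_vase_center, handle, nest, paddle_center, pivot, pot_center, vase_center, vee
```

View pics/sc.png

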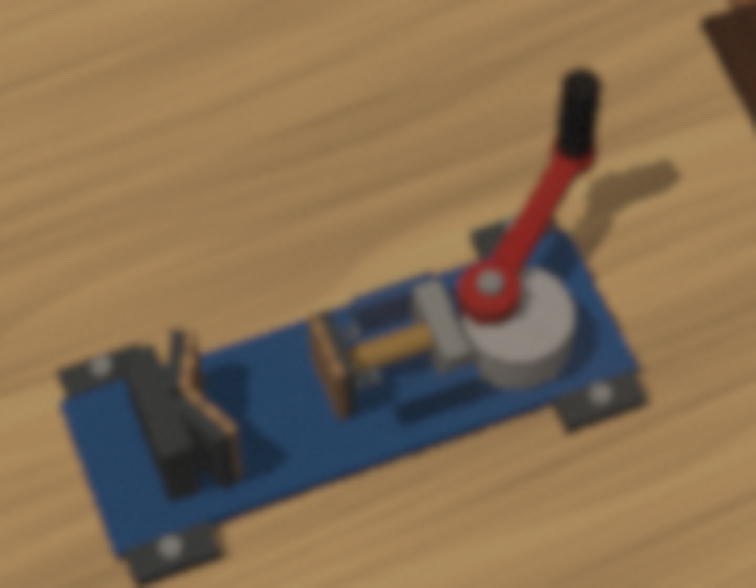

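Run:
```python
from h import *
np.set_printoptions(precision=4,suppress=True)
s=shot('scene');t=shot('top')
c=np.array([.5617,.0262]);
def draw(p,al,th,crop,fn):
    k=4;u0,v0,u1,v1=crop
    im=cv2.resize(p['pixels'][v0:v1,u0:u1,::-1],None,fx=k,fy=k,interpolation=2).copy()
    xd=np.array([np.cos(al),-np.sin(al)]);yd=np.array([np.sin(al),np.cos(al)])
    W=lambda x,y,z:(proj(p,(*(c+x*xd+y*yd),z))+.5-[u0,v0])*k
    def line(pts,col): cv2.polylines(im,[np.round(np.array(pts)).astype(np.int32)],False,col,1)
    line([W(x,y,.012) for x,y in((-.052,-.16),(.052,-.16),(.052,.16),(-.052,.16),(-.052,-.16))],(0,255,255))
    a=np.radians(140)-th
    line([W(0,.085,.066),W(.11*np.cos(a),.085+.11*np.sin(a),.066),W(.11*np.cos(a),.085+.11*np.sin(a),.128)],(0,255,0))
    for g in (.01,.022):
        y=-.06+.03+g; line([W(-.022,y,.066),W(.022,y,.066)],(255,255,0) if g<.02 else (255,0,255))
    x,y=W(0,-.06,.012);cv2.circle(im,(int(x),int(y)),3,(0,0,255),-1)
    cv2.imwrite(fn,im)
draw(s,np.radians(3.6),.1,(225,175,385,315),'pics/ds.png')
draw(t,np.radians(3.6),.1,(235,205,410,300),'pics/dt.png')
```

```text
(no output)
```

View pics/ds.png

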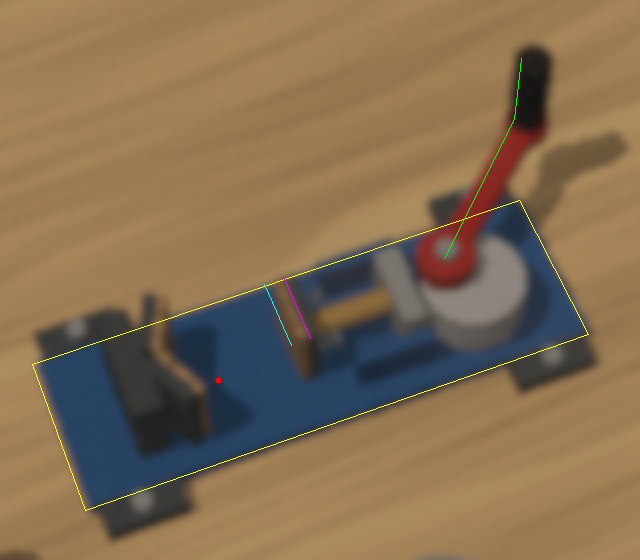

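View pics/dt.png

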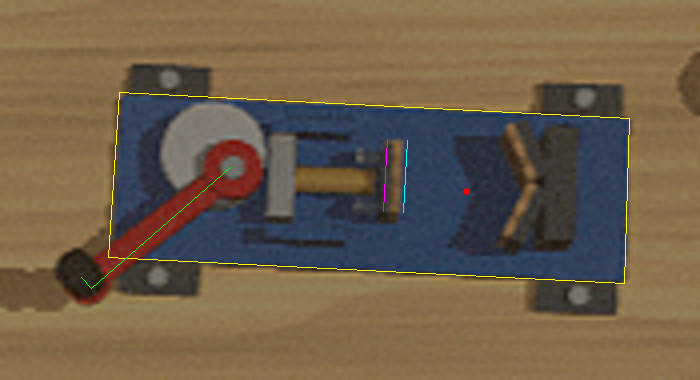

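Request:
{"method": "step_arm", "body": {
  "increments": [
    [-1.5, 1.6, 0, 0, 0, 0, 0],
    [-3.2, 3.4, 0, 0, 0, 0, 0],
    [-3.2, 3.4, 0, 0, 0, 0, 0],
    [-3.2, 3.4, 0, 0, 0, 0, 0],
    [-3.2, 3.4, 0, 0, 0, 0, 0],
    [-3.2, 3.4, 0, 0, 0, 0, 0],
    [-3.2, 3.4, 0, 0, 0, 0, 0],
    [-3.2, 3.4, 0, 0, 0, 0, 0],
    [-3.2, 3.4, 0, 0, 0, 0, 0],
    [-3.2, 3.4, 0, 0, 0, 0, 0],
    [-3.2, 3.4, 0, 0, 0, 0, 0],
    [-3.2, 3.4, 0, 0, 0, 0, 0],
    [-3.2, 3.4, 0, 0, 0, 0, 0],
    [-3.2, 3.4, 0, 0, 0, 0, 0],
    [-3.2, 3.4, 0, 0, 0, 0, 0],
    [-3.2, 3.4, 0, 0, 0, 0, 0],
    [-3.2, 3.4, 0, 0, 0, 0, 0],
    [-3.2, 3.4, 0, 0, 0, 0, 0],
    [-3.2, 3.4, 0, 0, 0, 0, 0],
    [-2.0, 2.2, 0, 0, 0, 0, 0]
  ]
}}

```text
t: 4.8
eef_pos: [0.6113, -0.2346, 0.2314]
tool_rot: [0.001, 0.85, 0.527, -0.0]
contact_force: [-0.0, -0.8, -0.0]
gripper_width: 1.001
```

Request:
{"method": "step_arm", "body": {
  "increments": [
    [-0.9, 1.2, 0, 0, 0, 0, 0],
    [-0.8, 1.1, 2, 0, 0, 0, 0],
    [0, 0, 1, 0, 0, 0, 0],
    [0, 0, 0, 0, 0, 0, 0]
  ]
}}

```text
t: 5.2
eef_pos: [0.6231, -0.2539, 0.1992]
tool_rot: [-0.002, 0.849, 0.528, -0.001]
contact_force: [-0.6, -0.1, 0.6]
gripper_width: 1.0
```

Run:
```python
from h import *
np.set_printoptions(precision=4,suppress=True)
w=shot('wrist','w1.png');o=bot.get_obs();print(o['eef_pos'],o['contact_force'],o['q'])
m=ambermask(w,(320,240),400)
if m is not None:
    r=fitvase([(w,m)],[.6245,-.2605],0);print(r.x,r.fun)
```

```text
[ 0.6237 -0.2538  0.2004] [-0.0751  0.3837 -0.3431] [ 0.0151  0.5274  0.4031  1.6086 -0.2299  1.0553  1.5972]
[ 0.7335 -0.2598] 0.15938448905944824
```

View pics/w1.png

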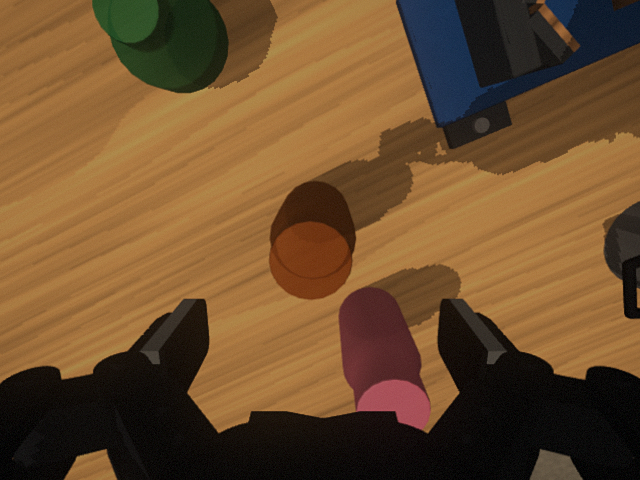

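Run:
```python
from h import *
np.set_printoptions(precision=4,suppress=True)
w=shot('wrist');o=bot.get_obs();print(o['eef_pos'])
print(proj(w,o['eef_pos']),proj(w,(.6245,-.2605,.135)),proj(w,(.6245,-.2605,0)),ray(w,(320,240)))
for x in bot.cut_out(w,'vase_center'):
    c=w['pixels'][x['pixels']].mean(0);print(x['point'],x['score'],c,x['pixels'].sum())
    if np.linalg.norm(np.array(x['point'])-(312,240))<50:
        r=fitvase([(w,x['pixels'].astype(np.float32))],[.6245,-.2605],0);print(r.x,r.fun)
```

```text
[ 0.6245 -0.2544  0.202 ]
[323.8229 307.8575] [313.8041 259.9312] [317.0177 211.8042] (array([ 0.5633, -0.2249,  0.3426]), array([ 0.2421, -0.1264, -0.962 ]))
[381.4, 355.7] 0.87 [111.1502  53.4525  54.029 ] 9234
[311.2, 239.0] 0.75 [96.3185 47.4252 17.4133] 8001
[ 0.6216 -0.2618] 0.03496366739273071
[511.0, 37.2] 0.31 [36.5265 32.0345 28.5445] 7343
```

Request:
{"method": "step_arm", "body": {
  "increments": [
    [-0.65, 0.15, 1.5, 0, 0, 0, 0],
    [0, 0, 3, 0, 0, 0, 0],
    [0, 0, 3, 0, 0, 0, 0],
    [0, 0, 2, 0, 0, 0, 0],
    [0, 0, 1, 0, 0, 0, 0],
    [0, 0, 0, 0, 0, 0, 0]
  ]
}}

```text
t: 6.0
eef_pos: [0.6216, -0.2622, 0.0946]
tool_rot: [-0.001, 0.849, 0.528, -0.001]
contact_force: [-0.8, 0.3, -0.4]
gripper_width: 1.004
```

Run:
```python
from h import *
w=shot('wrist','w2.png');s=shot('scene','s2.png');o=bot.get_obs();print(o['t'],o['eef_pos'],o['contact_force'])
```

```text
6.1 [ 0.62309691 -0.26287223  0.09701399] [0.85212588 0.31833465 0.56675519]
```

View pics/w2.png

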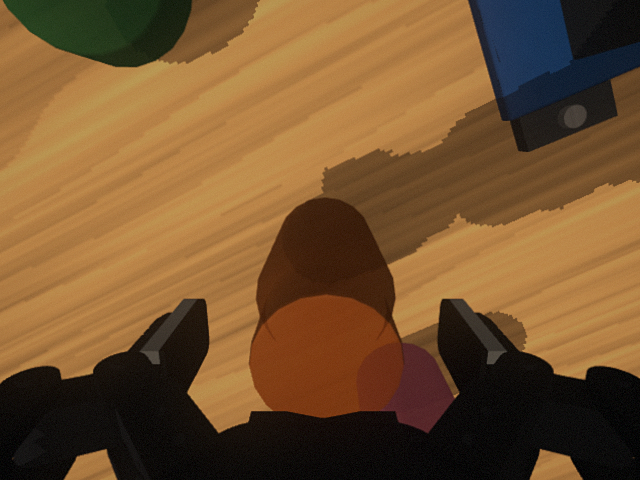

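The vase foot is centred between the fingers (disc at 325,355). Now I close on it.

Request:
{"method": "step_arm", "body": {
  "increments": [
    [0, 0, 0, 0, 0, 0, 0.4],
    [0, 0, 0, 0, 0, 0, 0.8],
    [0, 0, 0, 0, 0, 0, 1],
    [0, 0, 0, 0, 0, 0, 1],
    [0, 0, 0, 0, 0, 0, 1],
    [0, 0, 0, 0, 0, 0, 1],
    [0, 0, 0, 0, 0, 0, 1],
    [0, 0, 0, 0, 0, 0, 1]
  ],
  "squeeze": 40
}}

```text
t: 6.9
eef_pos: [0.6234, -0.2625, 0.0975]
tool_rot: [0.001, 0.849, 0.528, 0.001]
contact_force: [-1.3, 0.8, 5.2]
gripper_width: 0.551
```

Request:
{"method": "step_arm", "body": {
  "increments": [
    [0, 0, -0.5, 0, 0, 0, 1],
    [0, 0, -1, 0, 0, 0, 1],
    [0, 0, -2, 0, 0, 0, 1],
    [0, 0, -3, 0, 0, 0, 1],
    [0, 0, -3, 0, 0, 0, 1],
    [0, 0, -1.5, 0, 0, 0, 1],
    [0, 0, 0, 0, 0, 0, 1]
  ]
}}

```text
t: 7.6
eef_pos: [0.6237, -0.2631, 0.2087]
tool_rot: [0.002, 0.849, 0.528, 0.001]
contact_force: [0.6, 0.1, -6.7]
gripper_width: 0.555
```

Run:
```python
from h import *
np.set_printoptions(precision=4,suppress=True)
o=bot.get_obs();print(o['t'],o['eef_pos'],o['tool_rot'],o['contact_force'],o['gripper_width'])
R=lambda q:__import__('scipy.spatial.transform',fromlist=['Rotation']).Rotation.from_quat(q,scalar_first=True).as_matrix()
T=R(o['tool_rot']);tgt=np.array([.5582,-.0287,o['eef_pos'][2]])
print(T.T@(tgt-o['eef_pos'])*100)
```

```text
7.6 [ 0.6237 -0.2631  0.2087] [0.0016 0.8494 0.5277 0.0014] [ 0.6095  0.1438 -6.7033] 0.5545953556964032
[ 18.109  -16.2568  -0.0553]
```

Request:
{"method": "step_arm", "body": {
  "increments": [
    [0.8, -0.7, 0, 0, 0, 0, 1],
    [1.6, -1.4, 0, 0, 0, 0, 1],
    [2.3, -2.1, 0, 0, 0, 0, 1],
    [2.5, -2.2, 0, 0, 0, 0, 1],
    [2.5, -2.2, 0, 0, 0, 0, 1],
    [2.5, -2.2, 0, 0, 0, 0, 1],
    [2.3, -2.1, 0, 0, 0, 0, 1],
    [1.8, -1.6, 0, 0, 0, 0, 1],
    [1.2, -1.1, 0, 0, 0, 0, 1],
    [0.6, -0.6, 0, 0, 0, 0, 1],
    [0, 0, 0, 0, 0, 0, 1],
    [0, 0, 0, 0, 0, 0, 1]
  ]
}}

```text
t: 8.8
eef_pos: [0.5572, -0.0292, 0.2057]
tool_rot: [0.0, 0.85, 0.528, -0.001]
contact_force: [-0.5, -0.8, -5.3]
gripper_width: 0.545
```

Run:
```python
from h import *
np.set_printoptions(precision=4,suppress=True)
s=shot('scene','s3.png');t=shot('top','t3.png');w=shot('wrist','w3.png')
o=bot.get_obs();print(o['t'],o['eef_pos'],o['tool_rot'],o['contact_force'],o['gripper_width'])
for p,fn,u in((s,'s3c',(250,240)),(t,'t3c',(340,240))):
    c=p['pixels'][u[1]-75:u[1]+75,u[0]-60 if 0 else u[0]-100:u[0]+100,::-1];cv2.imwrite(f'pics/{fn}.png',cv2.resize(c,None,fx=2,fy=2.,interpolation=2))
a=cv2.imread('pics/s3c.png');b=cv2.imread('pics/t3c.png');cv2.imwrite('pics/c3.png',np.hstack([a,b]))
```

```text
8.95 [ 0.5577 -0.0297  0.2062] [ 0.0002  0.8499  0.527  -0.0002] [ 0.2198  0.3473 -5.9299] 0.5565212770471628
```

View pics/c3.png

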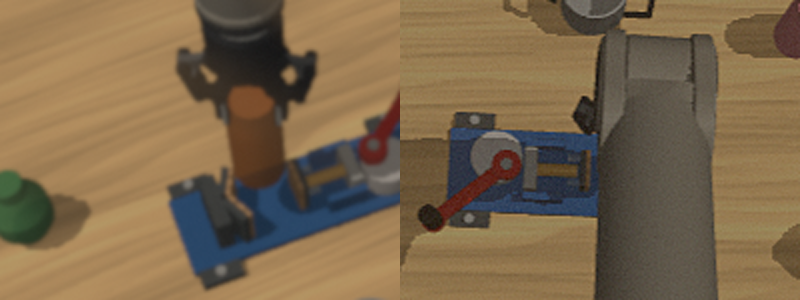

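View pics/w3.png

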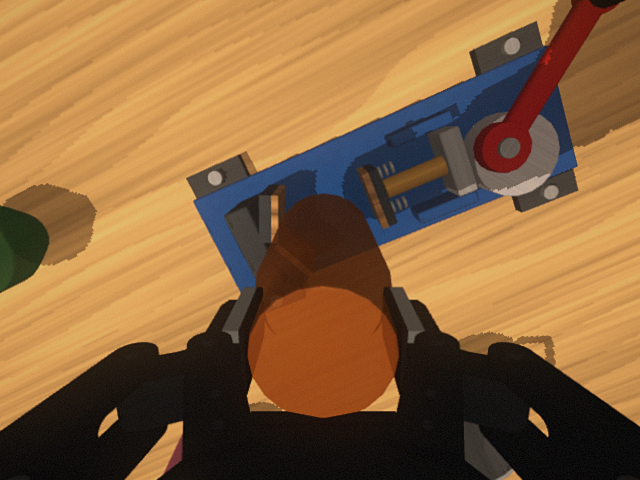

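Run:
```python
from h import *
np.set_printoptions(precision=4,suppress=True)
w=shot('wrist');s=shot('scene');o=bot.get_obs();print(o['eef_pos'])
m=ambermask(w,(320,300),100);ms=ambermask(s,(255,235),60)
z0=o['eef_pos'][2]-.0972
for pm in ([(w,m)],[(s,ms)]):
    if pm[0][1] is not None:
        r=fitvase(pm,[.558,-.0287],z0);print(r.x,r.fun)
al=np.radians(3.6);c=np.array([.5617,.0262])
xd=np.array([np.cos(al),-np.sin(al)]);yd=np.array([np.sin(al),np.cos(al)])
im=w['pixels'][:,:,::-1].copy();k=1
W=lambda x,y,z:proj(w,(*(c+x*xd+y*yd),z))
def line(pts,col): cv2.polylines(im,[np.round(np.array(pts)).astype(np.int32)],False,col,1)
line([W(x,y,.012) for x,y in((-.052,-.16),(.052,-.16),(.052,.16),(-.052,.16),(-.052,-.16))],(0,255,255))
for th in(.15,.25):
    a=np.radians(140)-th; line([W(0,.085,.066),W(.11*np.cos(a),.085+.11*np.sin(a),.066)],(0,255,0))
for g in (.01,.016,.022):
    y=-.06+.03+g; line([W(-.022,y,.066),W(.022,y,.066)],(255,255,0))
cv2.imwrite('pics/w3d.png',cv2.resize(im[:300,150:],None,fx=1.63,fy=1.63,interpolation=2))
```

```text
[ 0.5576 -0.0294  0.2062]
[ 0.5545 -0.0287] 0.07283216714859009
[ 0.5602 -0.0289] 0.11670732498168945
```

View pics/w3d.png

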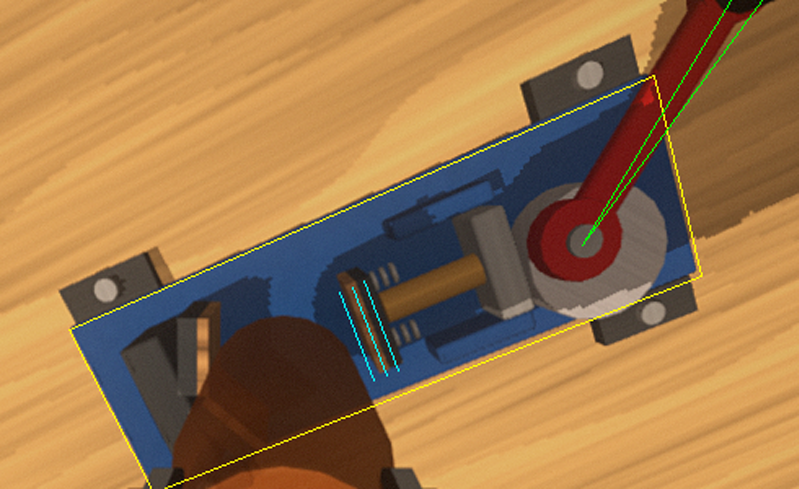

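Request:
{"method": "step_arm", "body": {
  "increments": [
    [0, 0, 0.5, 0, 0, 0, 1],
    [0, 0, 1.2, 0, 0, 0, 1],
    [0, 0, 1.8, 0, 0, 0, 1],
    [0, 0, 2, 0, 0, 0, 1],
    [0, 0, 1.5, 0, 0, 0, 1],
    [0, 0, 1, 0, 0, 0, 1],
    [0, 0, 0.6, 0, 0, 0, 1],
    [0, 0, 0.2, 0, 0, 0, 1],
    [0, 0, 0, 0, 0, 0, 1],
    [0, 0, 0, 0, 0, 0, 1]
  ]
}}

```text
t: 10.15
eef_pos: [0.5581, -0.0284, 0.1189]
tool_rot: [0.0, 0.849, 0.528, 0.001]
contact_force: [0.3, -0.4, -5.9]
gripper_width: 0.55
```

Run:
```python
from h import *
np.set_printoptions(precision=4,suppress=True)
s=shot('scene');w=shot('wrist','w4.png');o=bot.get_obs();print(o['t'],o['eef_pos'],o['contact_force'])
c=s['pixels'][190:320,210:390,::-1];cv2.imwrite('pics/s4.png',cv2.resize(c,None,fx=4,fy=4.,interpolation=2))
```

```text
10.25 [ 0.5581 -0.0284  0.1189] [ 1.0571 -0.3705 -5.8225]
```

View pics/s4.png

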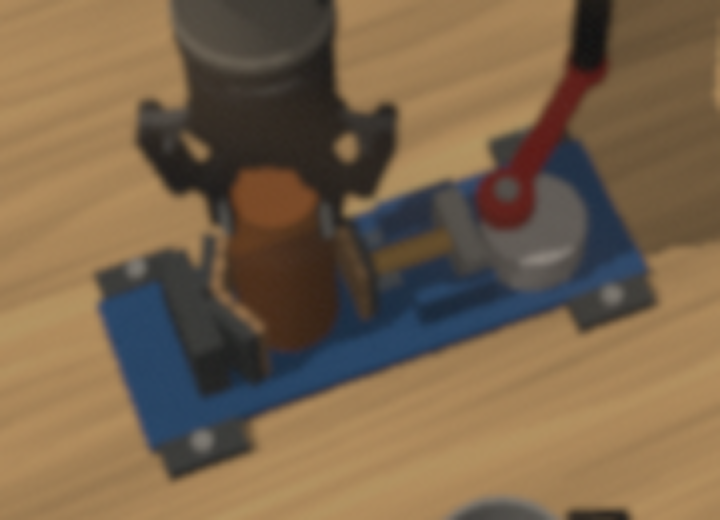

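View pics/w4.png

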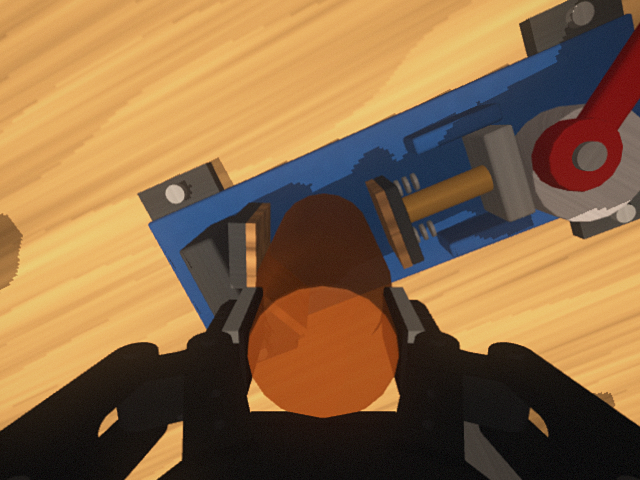

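Request:
{"method": "step_arm", "body": {
  "increments": [
    [0, 0, 0.3, 0, 0, 0, 1],
    [0, 0, 0.2, 0, 0, 0, 1],
    [0, 0, 0.15, 0, 0, 0, 1],
    [0, 0, 0.1, 0, 0, 0, 1],
    [0, 0, 0, 0, 0, 0, 1]
  ]
}}

```text
t: 10.75
eef_pos: [0.5575, -0.0284, 0.1106]
tool_rot: [-0.0, 0.849, 0.528, -0.0]
contact_force: [0.3, 0.2, -5.6]
gripper_width: 0.554
```

Request:
{"method": "step_arm", "body": {
  "increments": [
    [0, 0, 0.1, 0, 0, 0, 1],
    [0, 0, 0, 0, 0, 0, 1],
    [0, 0, 0.05, 0, 0, 0, 1],
    [0, 0, 0, 0, 0, 0, 1]
  ]
}}

```text
t: 11.15
eef_pos: [0.5577, -0.0284, 0.1095]
tool_rot: [0.0, 0.849, 0.528, 0.0]
contact_force: [-1.4, -0.4, -3.4]
gripper_width: 0.549
```

Request:
{"method": "step_arm", "body": {
  "increments": [
    [0, 0, 0.05, 0, 0, 0, 1],
    [0, 0, 0, 0, 0, 0, 1]
  ]
}}

```text
t: 11.35
eef_pos: [0.5579, -0.0284, 0.1094]
tool_rot: [0.0, 0.849, 0.528, 0.0]
contact_force: [-2.4, 0.5, 4.4]
gripper_width: 0.546
```

Request:
{"method": "step_arm", "body": {
  "increments": [
    [0, 0, 0, 0, 0, 0, 0.4],
    [0, 0, 0, 0, 0, 0, 0.2],
    [0, 0, 0, 0, 0, 0, 0],
    [0, 0, 0, 0, 0, 0, 0],
    [0, 0, 0, 0, 0, 0, 0],
    [0, 0, 0, 0, 0, 0, 0],
    [0, 0, -1, 0, 0, 0, 0],
    [0, 0, -3, 0, 0, 0, 0],
    [0, 0, -4, 0, 0, 0, 0],
    [0, 0, -3, 0, 0, 0, 0],
    [0, 0, 0, 0, 0, 0, 0]
  ]
}}

```text
t: 12.45
eef_pos: [0.5605, -0.0287, 0.224]
tool_rot: [0.002, 0.849, 0.528, 0.004]
contact_force: [0.7, -1.2, -0.1]
gripper_width: 0.998
```

Run:
```python
from h import *
np.set_printoptions(precision=4,suppress=True)
w=shot('wrist','w5.png');s=shot('scene','s5.png');o=bot.get_obs();print(o['t'],o['eef_pos'],o['contact_force'],o['q'],o['gripper_width'])
m=ambermask(w,(320,270),120);ms=ambermask(s,(275,262),60)
for pm in ([(w,m)],[(s,ms)]):
    if pm[0][1] is not None:
        r=fitvase(pm,[.558,-.0287],.012);print(r.x,r.fun)
print(at_z(w,(0,0),0))
for p in(w,s): print([(x['point'],x['score']) for x in bot.pinpoint(p,'handle')+bot.pinpoint(p,'pivot')+bot.pinpoint(p,'nest')])
```

```text
12.55 [ 0.558  -0.0283  0.2199] [-0.9701 -0.6195 -0.5374] [-0.3695  0.307   0.3812  1.8718 -0.1359  0.9858  1.1826] 1.0014524625825947
[ 0.5562 -0.0279] 0.03979384899139404
[ 0.5571 -0.0267] 0.08124518394470215
[ 0.292  -0.1916  0.    ]
[]
[([353.1, 196.6], 0.74), ([335.5, 240.8], 0.72), ([282.1, 274.0], 0.75)]
```

View pics/w5.png

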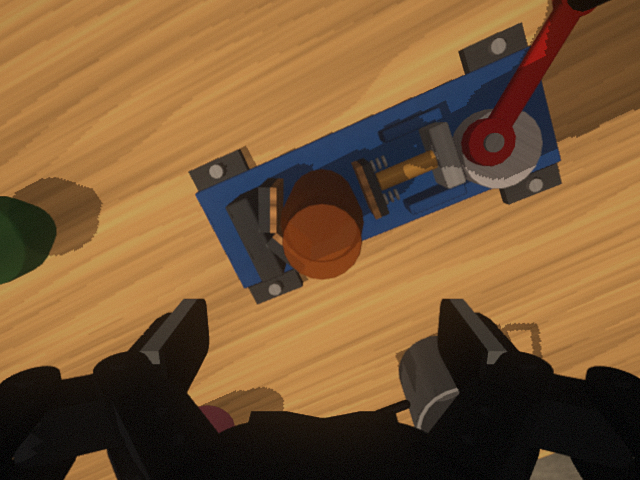

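Request:
{"method": "step_arm", "body": {
  "increments": [
    [1.2, -1.0, 0, 0, 0, 0, 0],
    [2.5, -2.2, 0, 0, 0, 0, 0],
    [3.0, -2.6, 0, 0, 0, 0, 0],
    [3.2, -2.8, 0, 0, 0, 0, 0],
    [3.2, -2.8, 0, 0, 0, 0, 0],
    [2.7, -2.4, 0, 0, 0, 0, 0],
    [1.7, -1.5, 0, 0, 0, 0, 0],
    [0, 0, 0, 0, 0, 8.2, 0],
    [0, 0, 0, 0, 0, 8.2, 0],
    [0, 0, 0, 0, 0, 8.2, 0],
    [0, 0, 0, 0, 0, 0, 0],
    [0, 0, 0, 0, 0, 0, 0]
  ]
}}

```text
t: 14.15
eef_pos: [0.4978, 0.1963, 0.2186]
tool_rot: [0.0, 0.942, 0.337, -0.0]
contact_force: [-0.1, -0.3, 0.1]
gripper_width: 1.002
```

```bash
cat >> h.py <<'E'
from scipy.spatial.transform import Rotation
def T(o): return Rotation.from_quat(o['tool_rot'],scalar_first=True).as_matrix()
E
python3 - <<'E'
from h import *
np.set_printoptions(precision=4,suppress=True)
w=shot('wrist','w6.png');s=shot('scene','s6.png');o=bot.get_obs();print(o['t'],o['eef_pos'],o['contact_force'],o['q'],T(o)[:,0])
for q in('handle','pivot'): print(q,[(x['point'],x['score'],at_z(w,x['point'],.1 if q=='handle' else .061)) for x in bot.pinpoint(w,q)])
print(at_z(w,(0,0),0))
E
```

```text
14.25 [0.4979 0.1962 0.2187] [-0.3904  0.6893 -0.184 ] [-0.7813  0.2665  0.3473  1.9225 -0.1088  0.9708  0.3015] [ 0.7742  0.6329 -0.0002]
handle [([328.6, 227.6], 0.93, array([0.499 , 0.2006, 0.1   ]))]
pivot [([320.7, 339.5], 0.72, array([0.564 , 0.1118, 0.061 ]))]
[0.1865 0.1598 0.    ]
```

View pics/w6.png

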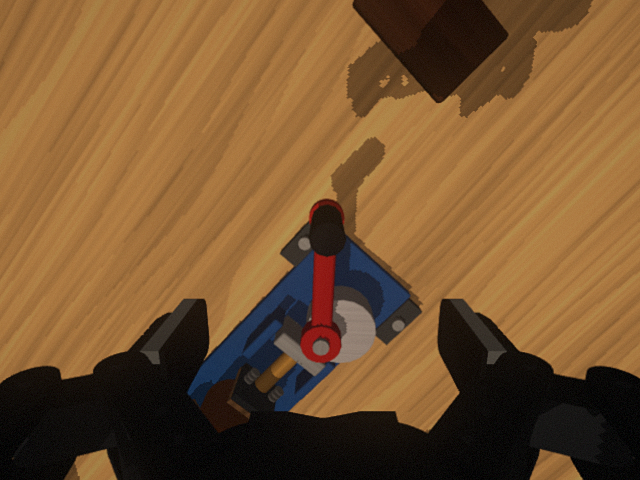

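Request:
{"method": "step_arm", "body": {
  "increments": [
    [0.35, -0.25, 1, 0, 0, 2.8, 0],
    [0, 0, 3, 0, 0, 0, 0],
    [0, 0, 4, 0, 0, 0, 0.3],
    [0, 0, 3, 0, 0, 0, 0.5],
    [0, 0, 1.7, 0, 0, 0, 0.55],
    [0, 0, 0.8, 0, 0, 0, 0.55],
    [0, 0, 0, 0, 0, 0, 0.55],
    [0, 0, 0, 0, 0, 0, 0.55]
  ],
  "squeeze": 20
}}

```text
t: 15.15
eef_pos: [0.4998, 0.2007, 0.0846]
tool_rot: [-0.0, 0.95, 0.312, 0.001]
contact_force: [0.9, -1.0, -0.4]
gripper_width: 0.452
```

Run:
```python
from h import *
np.set_printoptions(precision=4,suppress=True)
w=shot('wrist','w7.png');o=bot.get_obs();print(o['t'],o['eef_pos'],o['contact_force'],o['torque'],o['gripper_width'],T(o)[:,0])
```

```text
15.2 [0.4999 0.2008 0.0849] [0.7682 0.9159 0.0862] [ 0.0081 -0.0131  0.0156] 0.45078121572548197 [0.8057 0.5923 0.002 ]
```

View pics/w7.png

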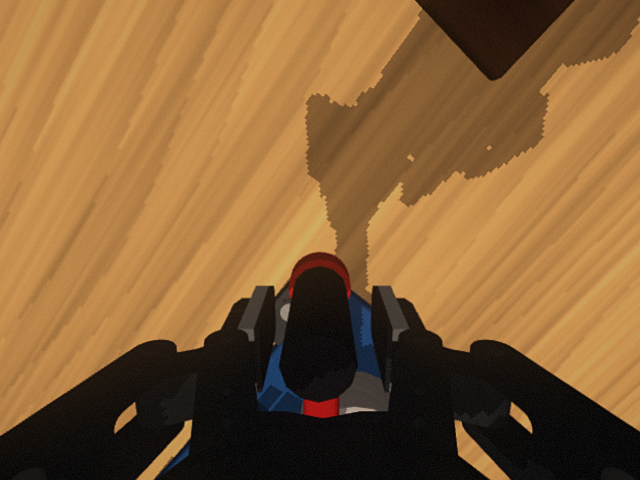

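Request:
{"method": "step_arm", "body": {
  "increments": [
    [0.4, 0, 0, 0, 0, 0, 0.55],
    [0.3, 0, 0, 0, 0, 0, 0.55],
    [0.35, 0.04, 0, 0, 0, 2, 0.55],
    [0.38, 0.03, 0, 0, 0, 2, 0.55],
    [0.38, 0.03, 0, 0, 0, 2, 0.55],
    [0.38, 0.03, 0, 0, 0, 2, 0.55]
  ]
}}

```text
t: 15.8
eef_pos: [0.5152, 0.2099, 0.0837]
tool_rot: [0.0, 0.97, 0.244, -0.003]
contact_force: [-8.8, -4.7, 8.0]
gripper_width: 0.448
```

```bash
cat >> h.py <<'E'
PV=np.array([.5655,.1115])
def lev(o):
    # contact geometry: post touches the trailing pad
    R=T(o);x=R[:2,0]/np.linalg.norm(R[:2,0]);y=R[:2,1]/np.linalg.norm(R[:2,1])
    wd=o['gripper_width']*.085
    e=o['eef_pos'][:2]
    # post centre = e + x*(-(wd/2-.012)) + s*y, |.-PV|=.11
    b=e-x*(wd/2-.012)-PV; by=b@y; s=-by-np.sqrt(by**2-(b@b-.11**2))
    h=b+s*y; ph=np.arctan2(h[1],h[0]); t=np.array([np.sin(ph),-np.cos(ph)])
    F=o['contact_force']
    return dict(t=o['t'],lever=np.radians(140-3.6)-ph,yoff=s,Ft=-F[:2]@t,Fx=-F[:2]@x,Fy=-F[:2]@y,Fz=F[2],Mz=o['torque'][2],skew=np.degrees(np.arctan2(x[1],x[0])-(ph-np.pi/2)),w=wd)
def st():
    o=bot.get_obs();d=lev(o);print({k:round(float(v),3) for k,v in d.items()},o['eef_pos'].round(4));return o
E
python3 -c "
from h import *
st()"
```

```text
{'t': 15.8, 'lever': 0.274, 'yoff': 0.001, 'Ft': 9.964, 'Fx': 9.973, 'Fy': -0.023, 'Fz': 7.985, 'Mz': -0.011, 'skew': -2.512, 'w': 0.038} [0.5152 0.2099 0.0837]
```

Request:
{"method": "step_arm", "body": {
  "increments": [
    [0.58, 0.05, 0, 0, 0, 3, 0.55],
    [0.58, 0.05, 0, 0, 0, 3, 0.55],
    [0.58, 0.05, 0, 0, 0, 3, 0.55],
    [0.58, 0.05, 0, 0, 0, 3, 0.55],
    [0.38, 0.03, 0, 0, 0, 2, 0.55],
    [0.38, 0.03, 0, 0, 0, 2, 0.55]
  ]
}}

```text
t: 16.4
eef_pos: [0.5445, 0.2198, 0.0837]
tool_rot: [0.0, 0.994, 0.107, -0.003]
contact_force: [-9.4, -3.3, 7.3]
gripper_width: 0.446
```

```bash
python3 -c "
from h import *
st()
s=shot('scene')
c=s['pixels'][190:320,210:390,::-1];cv2.imwrite('pics/s7.png',cv2.resize(c,None,fx=4,fy=4.,interpolation=2))
st()"
```

```text
{'t': 16.4, 'lever': 0.556, 'yoff': 0.0, 'Ft': 9.948, 'Fx': 9.907, 'Fy': -1.221, 'Fz': 7.277, 'Mz': -0.023, 'skew': -2.325, 'w': 0.038} [0.5445 0.2198 0.0837]
{'t': 16.45, 'lever': 0.561, 'yoff': 0.0, 'Ft': 8.469, 'Fx': 8.476, 'Fy': 0.038, 'Fz': 5.203, 'Mz': 0.012, 'skew': -2.106, 'w': 0.038} [0.5452 0.22   0.0837]
```

View pics/s7.png

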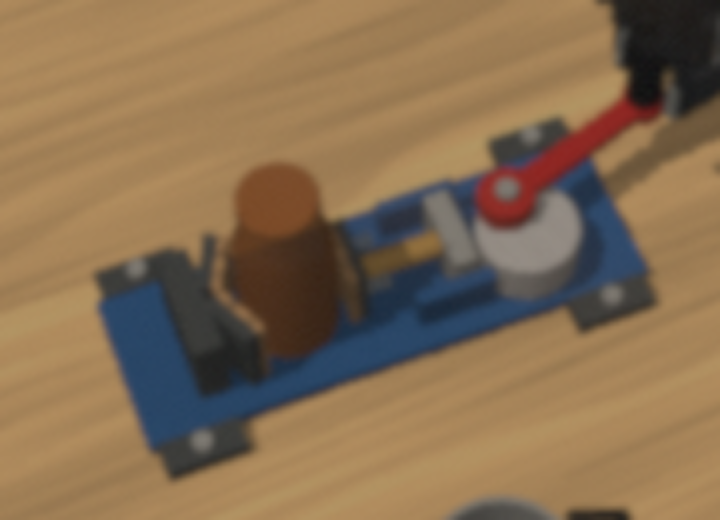

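Request:
{"method": "step_arm", "body": {
  "increments": [
    [0.38, 0.03, 0, 0, 0, 2, 0.55],
    [0.38, 0.03, 0, 0, 0, 2, 0.55],
    [0.38, 0.03, 0, 0, 0, 2, 0.55],
    [0.38, 0.03, 0, 0, 0, 2, 0.55]
  ]
}}

```text
t: 16.85
eef_pos: [0.5594, 0.2215, 0.0836]
tool_rot: [0.0, 0.999, 0.037, -0.004]
contact_force: [-10.4, -2.5, 8.1]
gripper_width: 0.447
```

```bash
python3 -c "
from h import *
st()"
```

```text
{'t': 16.85, 'lever': 0.69, 'yoff': 0.0, 'Ft': 10.63, 'Fx': 10.564, 'Fy': -1.702, 'Fz': 8.076, 'Mz': 0.052, 'skew': -2.579, 'w': 0.038} [0.5594 0.2215 0.0836]
```

Request:
{"method": "step_arm", "body": {
  "increments": [
    [0.38, 0.03, 0, 0, 0, 2, 0.55],
    [0.38, 0.03, 0, 0, 0, 2, 0.55],
    [0.38, 0.03, 0, 0, 0, 2, 0.55]
  ]
}}

```text
t: 17.15
eef_pos: [0.5707, 0.2215, 0.0836]
tool_rot: [0.0, 1.0, -0.015, -0.004]
contact_force: [-10.8, -2.3, 6.4]
gripper_width: 0.451
```

```bash
python3 -c "
from h import *
st()
s=shot('scene')
c=s['pixels'][190:320,210:390,::-1];cv2.imwrite('pics/s8.png',cv2.resize(c,None,fx=4,fy=4.,interpolation=2))
st()"
```

```text
{'t': 17.15, 'lever': 0.792, 'yoff': 0.0, 'Ft': 10.826, 'Fx': 10.713, 'Fy': -2.615, 'Fz': 6.381, 'Mz': 0.088, 'skew': -2.754, 'w': 0.038} [0.5707 0.2215 0.0836]
{'t': 17.2, 'lever': 0.798, 'yoff': 0.0, 'Ft': 8.959, 'Fx': 8.923, 'Fy': -1.021, 'Fz': 4.807, 'Mz': 0.076, 'skew': -2.494, 'w': 0.038} [0.5714 0.2215 0.0836]
```

View pics/s8.png

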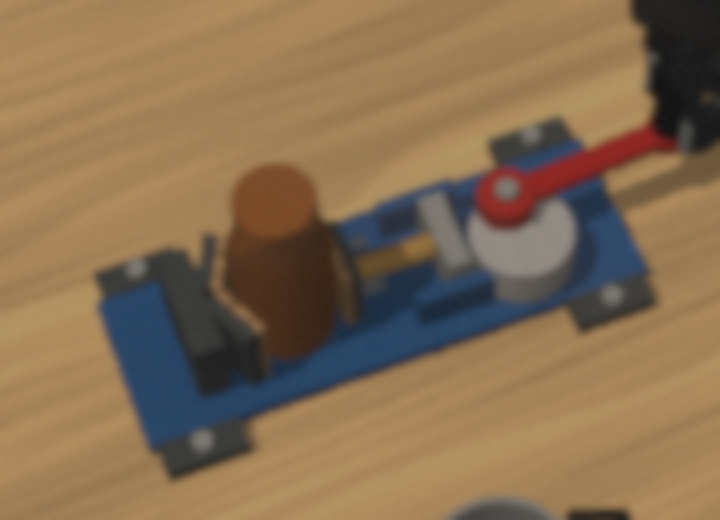

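Request:
{"method": "step_arm", "body": {
  "increments": [
    [0.38, 0.03, 0, 0, 0, 2, 0.55],
    [0.38, 0.03, 0, 0, 0, 2, 0.55]
  ]
}}

```text
t: 17.4
eef_pos: [0.578, 0.2208, 0.0835]
tool_rot: [0.0, 0.999, -0.05, -0.004]
contact_force: [-9.8, -0.9, 6.1]
gripper_width: 0.453
```

```bash
python3 -c "
from h import *
st()"
```

```text
{'t': 17.4, 'lever': 0.858, 'yoff': 0.0, 'Ft': 9.707, 'Fx': 9.623, 'Fy': -1.888, 'Fz': 6.102, 'Mz': 0.012, 'skew': -2.934, 'w': 0.039} [0.578  0.2208 0.0835]
```

Request:
{"method": "step_arm", "body": {
  "increments": [
    [0.38, 0.03, 0, 0, 0, 2, 0.55],
    [0.38, 0.03, 0, 0, 0, 2, 0.55]
  ]
}}

```text
t: 17.6
eef_pos: [0.5856, 0.2196, 0.0835]
tool_rot: [0.0, 0.996, -0.085, -0.004]
contact_force: [-10.7, -0.6, 7.2]
gripper_width: 0.448
```

```bash
python3 -c "
from h import *
st()"
```

```text
{'t': 17.6, 'lever': 0.93, 'yoff': 0.0, 'Ft': 10.585, 'Fx': 10.482, 'Fy': -2.349, 'Fz': 7.216, 'Mz': 0.005, 'skew': -2.825, 'w': 0.038} [0.5856 0.2196 0.0835]
```

Request:
{"method": "step_arm", "body": {
  "increments": [
    [0.38, 0.03, 0, 0, 0, 2, 0.55],
    [0.38, 0.03, 0, 0, 0, 2, 0.55]
  ]
}}

```text
t: 17.8
eef_pos: [0.593, 0.2179, 0.0835]
tool_rot: [0.0, 0.993, -0.119, -0.004]
contact_force: [-10.7, -0.2, 7.1]
gripper_width: 0.449
```

```bash
python3 -c "
from h import *
st()
s=shot('scene')
c=s['pixels'][190:320,210:390,::-1];cv2.imwrite('pics/s9.png',cv2.resize(c,None,fx=4,fy=4.,interpolation=2))
st()"
```

```text
{'t': 17.8, 'lever': 0.998, 'yoff': 0.0, 'Ft': 10.459, 'Fx': 10.337, 'Fy': -2.684, 'Fz': 7.136, 'Mz': 0.057, 'skew': -2.891, 'w': 0.038} [0.593  0.2179 0.0835]
{'t': 17.85, 'lever': 1.005, 'yoff': 0.0, 'Ft': 8.84, 'Fx': 8.778, 'Fy': -1.563, 'Fz': 4.583, 'Mz': 0.03, 'skew': -2.595, 'w': 0.038} [0.5937 0.2178 0.0836]
```

View pics/s9.png

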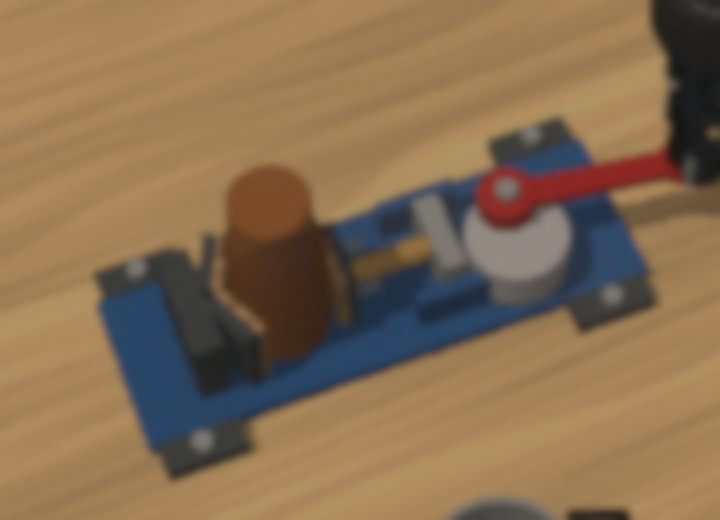

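Request:
{"method": "step_arm", "body": {
  "increments": [
    [0.38, 0.03, 0, 0, 0, 2, 0.55],
    [0.38, 0.03, 0, 0, 0, 2, 0.55]
  ]
}}

```text
t: 18.05
eef_pos: [0.6, 0.2158, 0.0835]
tool_rot: [0.0, 0.988, -0.154, -0.004]
contact_force: [-10.7, 1.5, 5.9]
gripper_width: 0.449
```

```bash
python3 -c "
from h import *
st()"
```

```text
{'t': 18.05, 'lever': 1.065, 'yoff': -0.0, 'Ft': 10.728, 'Fx': 10.645, 'Fy': -1.853, 'Fz': 5.883, 'Mz': 0.028, 'skew': -3.034, 'w': 0.038} [0.6    0.2158 0.0835]
```

Request:
{"method": "step_arm", "body": {
  "increments": [
    [0.38, 0.03, 0, 0, 0, 2, 0.55],
    [0.38, 0.03, 0, 0, 0, 2, 0.55]
  ]
}}

```text
t: 18.25
eef_pos: [0.6068, 0.2132, 0.0834]
tool_rot: [0.0, 0.982, -0.188, -0.004]
contact_force: [-12.2, 2.1, 6.9]
gripper_width: 0.453
```

```bash
python3 -c "
from h import *
st()
s=shot('scene')
c=s['pixels'][190:320,210:390,::-1];cv2.imwrite('pics/s10.png',cv2.resize(c,None,fx=4,fy=4.,interpolation=2))
st()"
```

```text
{'t': 18.25, 'lever': 1.129, 'yoff': -0.0, 'Ft': 12.236, 'Fx': 12.109, 'Fy': -2.527, 'Fz': 6.894, 'Mz': 0.015, 'skew': -3.337, 'w': 0.039} [0.6068 0.2132 0.0834]
{'t': 18.3, 'lever': 1.137, 'yoff': -0.0, 'Ft': 10.849, 'Fx': 10.745, 'Fy': -2.252, 'Fz': 4.654, 'Mz': 0.035, 'skew': -3.03, 'w': 0.038} [0.6075 0.213  0.0835]
```

View pics/s10.png

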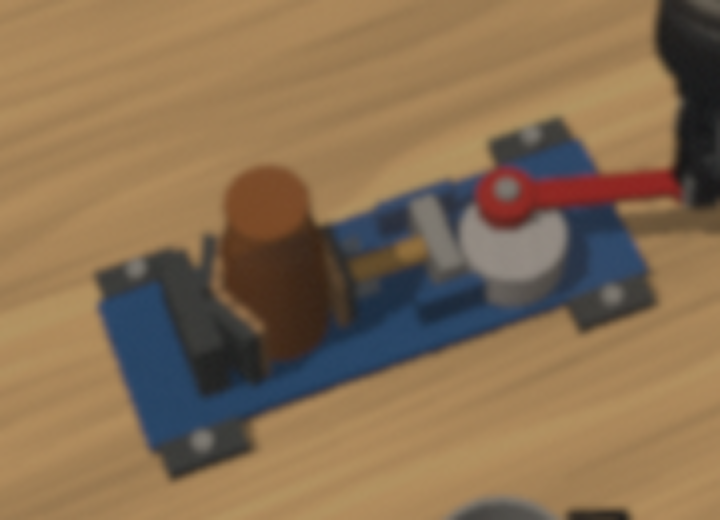

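Request:
{"method": "step_arm", "body": {
  "increments": [
    [0.38, 0.03, 0, 0, 0, 2, 0.55],
    [0.38, 0.03, 0, 0, 0, 2, 0.55]
  ]
}}

```text
t: 18.5
eef_pos: [0.6131, 0.2102, 0.0834]
tool_rot: [-0.0, 0.975, -0.222, -0.005]
contact_force: [-13.5, 2.8, 7.8]
gripper_width: 0.452
```

```bash
python3 -c "
from h import *
st()
s=shot('scene')
c=s['pixels'][190:320,210:390,::-1];cv2.imwrite('pics/s11.png',cv2.resize(c,None,fx=4,fy=4.,interpolation=2))
st()"
```

```text
{'t': 18.5, 'lever': 1.193, 'yoff': -0.0, 'Ft': 13.571, 'Fx': 13.389, 'Fy': -3.297, 'Fz': 7.751, 'Mz': 0.07, 'skew': -3.646, 'w': 0.038} [0.6131 0.2102 0.0834]
{'t': 18.55, 'lever': 1.201, 'yoff': -0.0, 'Ft': 12.004, 'Fx': 11.901, 'Fy': -2.12, 'Fz': 5.554, 'Mz': 0.086, 'skew': -3.328, 'w': 0.038} [0.6138 0.21   0.0834]
```

Request:
{"method": "step_arm", "body": {
  "increments": [
    [0.38, 0.03, 0, 0, 0, 2, 0.55],
    [0.38, 0.03, 0, 0, 0, 2, 0.55]
  ]
}}

```text
t: 18.75
eef_pos: [0.6192, 0.2069, 0.0832]
tool_rot: [-0.0, 0.967, -0.255, -0.005]
contact_force: [-14.5, 3.5, 7.9]
gripper_width: 0.453
```

```bash
python3 -c "
from h import *
st()
s=shot('scene')
st()"
```

```text
{'t': 18.75, 'lever': 1.257, 'yoff': -0.0, 'Ft': 14.586, 'Fx': 14.332, 'Fy': -4.153, 'Fz': 7.908, 'Mz': 0.031, 'skew': -3.988, 'w': 0.039} [0.6192 0.2069 0.0832]
{'t': 18.8, 'lever': 1.264, 'yoff': -0.0, 'Ft': 13.096, 'Fx': 12.927, 'Fy': -3.029, 'Fz': 7.135, 'Mz': 0.048, 'skew': -3.727, 'w': 0.038} [0.6199 0.2066 0.0833]
```

Request:
{"method": "step_arm", "body": {
  "increments": [
    [0.38, 0.03, 0, 0, 0, 2, 0.55]
  ]
}}

```text
t: 18.9
eef_pos: [0.622, 0.2053, 0.0832]
tool_rot: [-0.0, 0.962, -0.272, -0.005]
contact_force: [-15.1, 4.9, 8.9]
gripper_width: 0.451
```

```bash
python3 -c "
from h import *
st()
s=shot('scene')
c=s['pixels'][190:320,210:390,::-1];cv2.imwrite('pics/s12.png',cv2.resize(c,None,fx=4,fy=4.,interpolation=2))
st()"
```

```text
{'t': 18.9, 'lever': 1.287, 'yoff': -0.0, 'Ft': 15.716, 'Fx': 15.486, 'Fy': -3.706, 'Fz': 8.853, 'Mz': 0.088, 'skew': -4.199, 'w': 0.038} [0.622  0.2053 0.0832]
{'t': 18.95, 'lever': 1.295, 'yoff': -0.0, 'Ft': 14.115, 'Fx': 13.955, 'Fy': -2.82, 'Fz': 5.72, 'Mz': 0.055, 'skew': -3.904, 'w': 0.038} [0.6227 0.2049 0.0832]
```

View pics/s12.png

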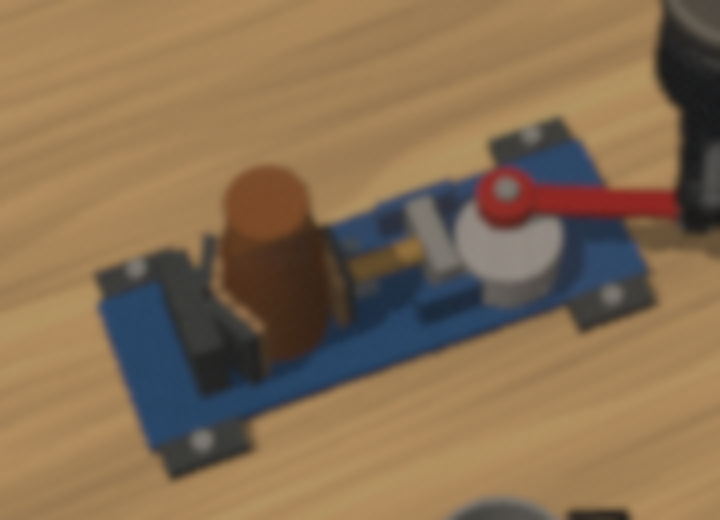

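Request:
{"method": "step_arm", "body": {
  "increments": [
    [-0.4, 0, 0, 0, 0, 0, 0.55],
    [-0.4, 0, 0, 0, 0, 0, 0.55],
    [-0.2, 0, 0, 0, 0, 0, 0.5],
    [0, 0, 0, 0, 0, 0, 0.4],
    [0, 0, 0, 0, 0, 0, 0.3],
    [0, 0, 0, 0, 0, 0, 0.3]
  ]
}}

```text
t: 19.55
eef_pos: [0.6188, 0.2069, 0.0839]
tool_rot: [0.0, 0.962, -0.273, 0.0]
contact_force: [-0.0, 0.4, 0.1]
gripper_width: 0.7
```

Run:
```python
from h import *
np.set_printoptions(precision=4,suppress=True)
o=bot.get_obs();print(o['eef_pos'],o['contact_force'],o['gripper_width'],T(o))
w=shot('wrist','w13.png')
```

```text
[0.6188 0.2069 0.0839] [-0.0402  0.3615  0.0861] 0.699615662878083 [[ 0.8508 -0.5255  0.0004]
 [-0.5255 -0.8508 -0.0001]
 [ 0.0004 -0.0001 -1.    ]]
```

View pics/w13.png

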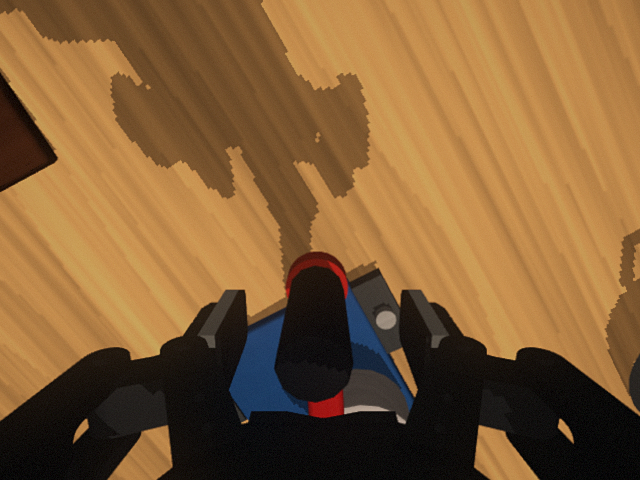

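The post is free on both sides and the force reads zero. Lifting clear.

Request:
{"method": "step_arm", "body": {
  "increments": [
    [0, 0, -1, 0, 0, 0, 0.3],
    [0, 0, -3, 0, 0, 0, 0.3],
    [0, 0, -4, 0, 0, 0, 0.3],
    [0, 0, -4, 0, 0, 0, 0.3],
    [0, 0, -2, 0, 0, 0, 0.3],
    [0, 0, 0, 0, 0, 0, 0.3],
    [0, 0, 0, 0, 0, 0, 0.3]
  ]
}}

```text
t: 20.3
eef_pos: [0.6185, 0.2072, 0.2243]
tool_rot: [-0.0, 0.962, -0.273, 0.0]
contact_force: [-0.3, -0.0, -0.4]
gripper_width: 0.701
```

Run:
```python
from h import *
np.set_printoptions(precision=4,suppress=True)
s=shot('scene','s14.png');w=shot('wrist','w14.png')
o=bot.get_obs();print(o['t'],o['eef_pos'],o['contact_force'])
m=ambermask(s,(275,262),60)
r=fitvase([(s,m)],[.557,-.033],.012);print(r.x,r.fun)
x=bot.pinpoint(w,'handle'); 
for p,ps in((w,x),(s,bot.pinpoint(s,'handle'))):
  if ps:
    h=at_z(p,ps[0]['point'],.1)[:2];d=h-PV;print(ps[0],h,np.linalg.norm(d),np.radians(136.4)-np.arctan2(d[1],d[0]))
y=bot.pinpoint(w,'pivot')
if y: print('piv',at_z(w,y[0]['point'],.061))
```

```text
20.4 [0.6177 0.2071 0.2227] [ 0.3905 -0.8557  0.2243]
[ 0.5538 -0.0298] 0.16965967416763306
{'point': [319.3, 229.5], 'score': 0.88} [0.616  0.2084] 0.10921977715608742 1.290037214913145
{'point': [380.6, 230.7], 'score': 0.85} [0.6095 0.205 ] 0.10330148781988459 1.2497830841851145
```

View pics/s14.png

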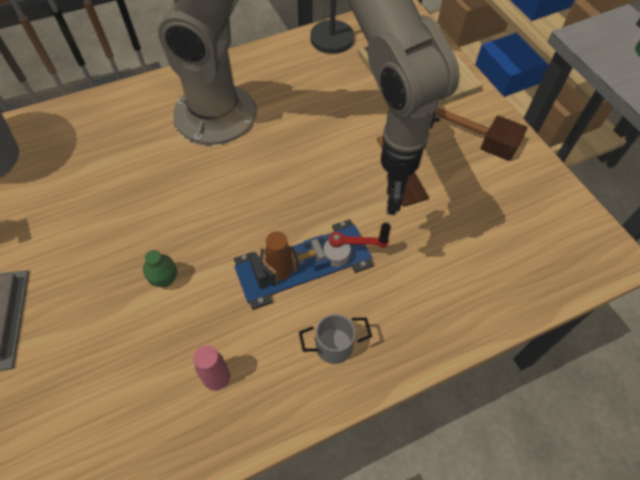

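```bash
python3 -c "
from station import bot
print(bot.hand_in())"
```

```text
the job is handed in; nothing more can be done
None
```

The amber vase is standing mouth-down in the clamp, pushed home in the vee jaw and pinched. I handed the job in at about 20.4 s; no verdict came back.

- **Placing:** I gripped the vase by its foot and set it on the bed with about 4 N of contact. After release the camera fits put it about 6 mm from the nest along +y.
- **Clamping:** I swung the lever clockwise by pushing its post with one finger, so the hand never twisted it. The push stayed near 10.4 N until a lever angle of about 1.06 rad, where the vase stopped sliding and the force began to climb. I stopped at about 1.29 rad with the push up by 5.3 N, which is about 0.23 rad past closing and close to the best 0.24.
- **Letting go:** I backed off the post and the force dropped to zero. I then lifted clear.

**Last checks:**
- The wrist camera put the lever at 1.29 rad, so it stayed where I left it.
- The scene picture shows the vase upright in the vee, the bystanders in place as far as I can see, and the gripper clear of everything.

**Disagreements:**
- The scene camera read the lever lower, at 1.25 rad.
- The last vase fit was poor (error 0.17). It put the vase about 4 mm to the side of and 4 mm along +y from the nest, about 6 mm away in all and right at the limit. The vee jaw hides part of the vase there, so for the seating I relied on the force rise and on the vase no longer moving between pictures.

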